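# Tip a casting face up over a board edge and set it in the inspection nest

## Task

The blue casting stands on end; get its bright machined face up for inspection. Stand it square against the middle of the yellow-lined front edge of the steel board, machined face towards you, let go, and tip it over that edge by pushing its top so that it comes to lie on the board with the machined face up; leave it lying there free for a moment. Then take it again, lay it flat in the black rimmed nest, machined face still up, and let go; leave the other things on the bench where they are.

Things in the scene. Friction and masses are not known exactly. Their poses are not given: they have to be found in the camera images.
- housing: blue casting, a block of about 0.6 kg, 65 mm (its x) by 60 mm (its y) by 110 mm (its z). Origin: centre of its 65x60 mm foot. Its -x face is bright machined metal with a round black bore and faces the robot within 50 degrees at the start; grip it across the 60 mm, on its flat +y and -y sides. It starts standing on its foot on the bench, left or right of the board
- housing_center (a point): centre of the casting, 55 mm above its foot; axes as housing
- housing_toe (a point): middle of the casting's bottom edge on its +x side (the side away from the machined face), 32.5 mm along +x from housing; axes as housing. This edge stands against the board before tipping
- board: fixed steel board, black rubber top, 110 mm (its x) by 110 mm (its y), 14 mm high; origin under its centre; x points from its yellow-lined front edge, the fence, away from the robot. The casting stood there and pushed 85 to 95 mm up along board x, rising in an arc round the edge (a level push may jam), tips, falls by itself past 30 degrees and lies on the board, foot overhanging by 14 mm
- board_edge (a point): middle of the board's front edge, at its top, 14 mm above the bench; axes as board
- nest: fixed black rimmed nest on the other side of the board from the casting's start; outer 138 mm (its x) by 90 mm (its y), 18 mm high, rim 6 mm thick, inner floor 126 by 78 mm, 6 mm above the bench; the lying casting (110 by 60 mm, 65 mm high) fits with its long side along the nest's x, either way round. A low 8 mm lug sticks out at each end. Origin under its centre
- reagent: white plastic reagent bottle with blue cap, 107 mm wide, 196 mm tall, at the back of the bench; origin at the centre of its underside; a bystander, to be left alone
- glass_beaker: glass beaker, 77 mm wide, 98 mm tall, at the back of the bench; origin at the centre of its underside; a bystander, to be left alone
- probe_case: small blue box, 42x62x42 mm, on the right; origin at the centre of its underside; a bystander, to be left alone
- bearing: ball bearing lying flat, 68 mm wide, 16 mm high, near the front edge of the bench; origin at the centre of its underside; a bystander, to be left alone
- vernier: digital caliper lying flat, 72x220x15 mm, near the front edge on the right; origin at the centre of its underside; a bystander, to be left alone
- sleeve: black turned sleeve standing upright, 27 mm wide, 47 mm tall, near the front edge; origin at the centre of its underside; a bystander, to be left alone

How it is judged:
By the outcome, as a careful person would: the job done as asked, in the order asked, and still so for the second after the job is handed in, with the robot touching nothing.
It also fails if it takes over 67 s, if anything falls off the work surface, if the arm or the gripper's body presses on something with over 40 N, if the wrist force passes 120 N, or if a joint passes its speed limit or range.

## Robot

A 7-joint arm with a two-finger parallel gripper is mounted at the origin on a cart in front of the work surface, level with it; the furniture and walls round the work are solid. World frame = base frame: x ahead of the robot, y to its left, z up, the work surface at z = 0. Lengths are in m, angles in rad, forces in N, time in s.
With the tool pointing down it reaches from about 0.4 to 0.85 m from the base axis. Payload 4.5 kg.
Tool frame: the origin (TCP) lies at the centre of the arm's flange, where the gripper is bolted on; the fingertips stand 166 mm ahead of it and the grasp point (between the pads) lies 147 mm ahead of it; z points along the fingers, y is the line along which they close (so a half turn about z gives the same grasp; the last joint's range is limited). The gripper opens to 88 mm and grips with 3 to 60 N. Pads are 18 mm wide; open, the fingers measure 123 mm over their backs; the gripper's body (75 mm by 187 mm) begins 45 mm behind the grasp point.
Start: joints at [1.219, 0.689, -0.195, 1.565, 0.157, 0.902, -0.215], TCP at [0.235, -0.579, 0.405] pointing down, gripper open.
Joint ranges: [-3.01, 3.01], [-0.46, 2.08], [-1.47, 1.51], [0.13, 2.56], [-1, 4.14], [0.04, 2.09], [-2.66, 2.66]. Speed limits (rad/s): [2.57, 2.57, 3.14, 3.14, 3.14, 3.14, 3.14].

## Interface

Orientations are given as [roll, pitch, yaw] about the fixed x, y, z axes, in that order (R = Rz(yaw) Ry(pitch) Rx(roll)).
In Python, from workcell import r, imaging gives the robot as it stands.
- The arm moves only by the tool move_tool, called after "Request:" as name([rows], argument=value, ...), one row to a line, values as JSON. Schema: {"type":"object","properties":{"segments":{"type":"array","items":{"type":"array","items":{"type":"number"},"minItems":5,"maxItems":5},"minItems":1,"maxItems":12},"squeeze":{"type":"number"},"only":{"type":"string"},"quiet":{"type":"boolean"},"lines":{"type":"string"}},"required":["segments"],"additionalProperties":false}. segments is a list of rows, 1 to 12 of them, each of 5 numbers: dx, dy, dz in shares of the most that a row can go, 1 being 62.5 mm, then a turn about the tool's z in units of 0.05 rad, then the opening from 0.0 (shut) to 1.0 (fully open); each row shifts and turns the commanded pose from where the row before left it, along the tool's axes as they then stand; what a row does not reach is not made up. A row lasts 1/8 s, in which the tool goes at most 0.0625 m and 0.188 rad, less where a joint would pass 70% of its speed; a pose out of reach is approached as far as the arm can. The fingers move at their own pace and stop on an object; squeeze is the grip in N (left out, the last holds). Time passes only in rows, so rows that do not move let the fingers close. The tool returns the time, the measured TCP pose, the force, the opening and the grip force at its end. only (a regular expression) keeps the lines of the reply that match it, lines (a string "A,B") keeps lines A to B, and quiet returns only ok. Input that does not fit is refused with a message, and nothing moves.
- r.get_state(): the state, without advancing time (a new reading comes with each control period).
- imaging.snapshot(name): name is "side" or "top" or "wrist"; returns (picture, depth): 384x512x3 uint8, red, green, blue; 384x512 float32, m along the optical axis (not along the pixel's ray), 0 where there is no reading.
- imaging.calibration(name): a dict with "fx", "fy", "cx", "cy" (pixels), "extrinsics" (4x4, takes a point from camera to world coordinates). Camera axes: x right, y down, z forward; pixel columns grow to the right and rows downward; lengths in m; the calibration is good to about 2 mm. A picture is of the moment at which its call begins: read the wrist's pose just before it. calibration takes no time and is no camera call; for the wrist camera it gives the pose at the moment of the call.
- r.finish_job(): hands the job in; it is judged then, once.
The state is a dict: "t": time; "joint_pos": joint angles; "qvel": joint speeds; "effort": joint torques, N m; "ee_pos": TCP position; "tool_rot": TCP orientation; "wrist_force": force on the tool from outside, world axes, zero at the start; "wrist_torque": the same for the moment, N m; "grip_width": opening from 0.0 (shut) to 1.0 (fully open); "gripper_force": force on a finger pad.
Only numpy, scipy, OpenCV 4.12 (cv2) and the standard library are available. Lean on these libraries where they do the work, as an engineer would, in place of code of your own. Each camera call takes 0.05 s, during which the arm holds its last target. There are 200 camera calls.

## Working session

There is one attempt and no reset: what is moved stays moved. The work goes in short steps, Python scripts to look and compute and a tool call to move; the robot and the scene stay as the last step left them, time stands still between calls to the robot, and variables do not carry over. Pictures are saved under pics/ and viewed, at most 11 in all, crops included, and the job is handed in when it is done.

```bash
ls; mkdir -p pics; cat > h.py <<'E'
import numpy as np, cv2
from workcell import r, imaging
def snap(n,f):
    p,d=imaging.snapshot(n); cv2.imwrite(f'pics/{f}.png',cv2.cvtColor(p,cv2.COLOR_RGB2BGR)); np.save(f'pics/{f}.npy',d); return p,d
def cloud(n,d):
    c=imaging.calibration(n); v,u=np.indices(d.shape)
    P=np.stack([(u-c['cx'])*d/c['fx'],(v-c['cy'])*d/c['fy'],d],-1); T=np.array(c['extrinsics'])
    return P@T[:3,:3].T+T[:3,3]
def state():
    s=r.get_state(); print({k:np.round(s[k],4).tolist() for k in ('t','joint_pos','ee_pos','tool_rot','wrist_force','grip_width','gripper_force')}); return s
E
python3 - <<'E'
from h import *
s=state()
for n in ('top','side'):
    p,d=snap(n,n+'1'); np.save(f'pics/{n}c.npy',cloud(n,d)); c=imaging.calibration(n); print(n,c['fx'],np.round(c['extrinsics'],3).tolist())
a=cv2.imread('pics/top1.png');cv2.imwrite('pics/top1b.png',cv2.resize(a,(800,600)))
E
```

```text
pics
{'t': 0.0, 'joint_pos': [1.2188, 0.69, -0.1945, 1.5664, 0.1573, 0.9025, -0.2151], 'ee_pos': [0.235, -0.5788, 0.4039], 'tool_rot': [-3.1397, 0.0002, 0.3859], 'wrist_force': [-0.2043, 0.1059, 0.9015], 'grip_width': 1.0003, 'gripper_force': 0.0}
top 360.13388974172096 [[0.008, -0.995, 0.099, 0.395], [-1.0, -0.01, -0.015, -0.227], [0.016, -0.099, -0.995, 1.132], [0.0, 0.0, 0.0, 1.0]]
side 493.9799604229039 [[0.864, -0.186, 0.468, -0.037], [-0.503, -0.343, 0.793, -1.146], [0.013, -0.921, -0.39, 0.504], [0.0, 0.0, 0.0, 1.0]]
```

View pics/top1b.png

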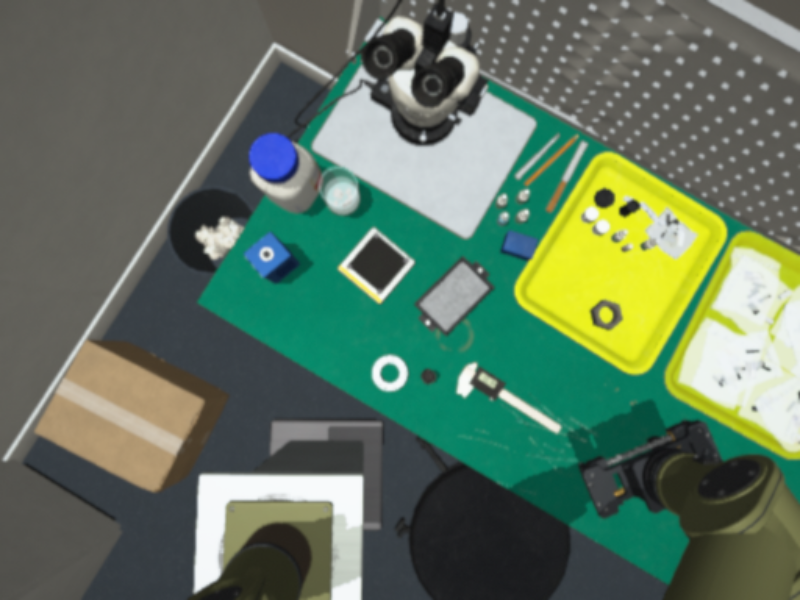

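View pics/side1.png

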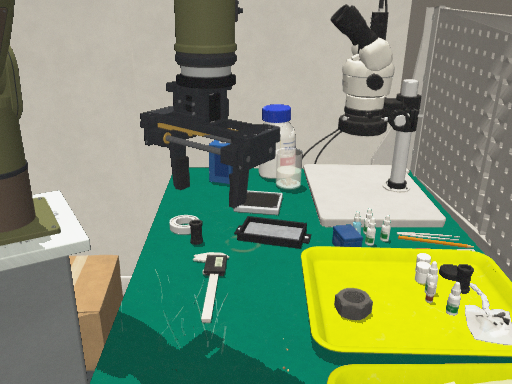

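The top picture (800x600) shows the casting at (268,257), the board at (377,265) with its yellow edge at lower left from (340,265) to (380,302), and the nest at (454,295). The blue probe case is at (519,245), the bottle at (285,170), the beaker at (340,190), the bearing at (390,373), the sleeve at (430,376) and the caliper at (510,395).

```bash
python3 - <<'E'
from h import *
C=np.load('pics/topc.npy')
def fit(name,u0,v0,rad,zlo,zhi):
    s=512/800; v,u=np.indices(C.shape[:2])
    m=(np.hypot(u-u0*s,v-v0*s)<rad*s)&(C[...,2]>zlo)&(C[...,2]<zhi)
    m=cv2.morphologyEx(m.astype(np.uint8),cv2.MORPH_OPEN,np.ones((2,2)))>0
    P=C[m]; rc=cv2.minAreaRect((P[:,:2]*1000).astype(np.float32)); print(name,len(P),np.round(np.median(P[:,2]),4),np.round(rc[0],1),np.round(rc[1],1),round(rc[2],1), np.round(cv2.boxPoints(rc)).tolist())
fit('cast',268,257,45,.095,.125)
fit('board',377,265,50,.009,.02)
fit('nest',454,295,55,.003,.03)
fit('nestrim',454,295,55,.012,.03)
fit('case',519,245,28,.02,.06)
fit('beaker',340,190,30,.07,.12);fit('bottle',285,170,60,.05,.22)
print('bench',np.median(C[200:215,260:270,2]))
a=cv2.imread('pics/top1.png');cv2.imwrite('pics/crop1.png',cv2.resize(a[125:225,140:340],(800,400),interpolation=cv2.INTER_CUBIC))
E
```

```text
cast 494 0.1107 [474.8 -81.3] [322.8  77.3] 47.7 [[338.0, -175.0], [395.0, -227.0], [612.0, 12.0], [555.0, 64.0]]
board 1201 0.0151 [ 522.6 -213.6] [221.4 130.2] 36.3 [[395.0, -227.0], [472.0, -332.0], [650.0, -201.0], [573.0, -96.0]]
nest 1381 0.0076 [ 481.6 -328.2] [181.3 196.1] 83.2 [[374.0, -407.0], [568.0, -430.0], [590.0, -250.0], [395.0, -227.0]]
nestrim 278 0.0164 [ 523.4 -318.5] [155.5 136.4] 45.2 [[420.0, -326.0], [517.0, -422.0], [627.0, -311.0], [530.0, -215.0]]
case 409 0.041 [ 501.  -385.5] [ 91.6 370.8] 47.6 [[333.0, -294.0], [607.0, -544.0], [669.0, -477.0], [395.0, -227.0]]
beaker 203 0.0772 [ 561.7 -140.1] [365.5  87.9] 13.9 [[374.0, -141.0], [395.0, -227.0], [750.0, -139.0], [729.0, -53.0]]
bottle 1735 0.144 [768.4 -16.2] [856.3 164.5] 26.2 [[348.0, -131.0], [420.0, -279.0], [1189.0, 99.0], [1116.0, 246.0]]
bench 0.0010145393377993805
```

View pics/crop1.png

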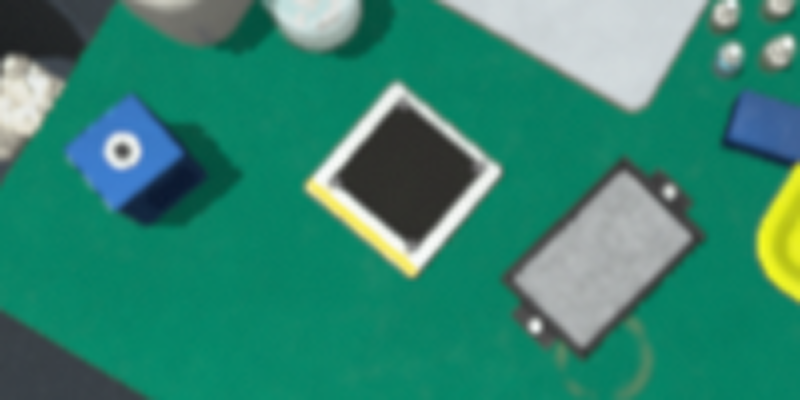

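The crop (4x from pixel (140,125)) shows the casting's top corners at about (130,93), (188,152), (122,211) and (66,152). Board corners are at (308,185), (397,83), (500,172) and (412,276), and nest corners at (503,278), (625,160), (704,238) and (586,356).

```bash
python3 - <<'E'
from h import *
c=imaging.calibration('top');T=np.array(c['extrinsics'])
def px(p,z):
    u,v=p[0]/4+140-.375,p[1]/4+125-.375
    d=T[:3,:3]@[(u-c['cx'])/c['fx'],(v-c['cy'])/c['fy'],1]; return (T[:3,3]+d*(z-T[2,3])/d[2])[:2]*1000
for n,z,q in (('cast',.11,[(130,93),(188,152),(122,211),(66,152)]),('board',.014,[(308,185),(397,83),(500,172),(412,276)]),('nest',.018,[(503,278),(625,160),(704,238),(586,356)])):
    Q=np.array([px(p,z) for p in q]); E=np.roll(Q,-1,0)-Q
    print(n,Q.mean(0).round(1),Q.round().tolist(),np.linalg.norm(E,axis=1).round(1),np.degrees(np.arctan2(E[:,1],E[:,0])).round(1))
C=np.load('pics/topc.npy');D=np.load('pics/top1.npy')
def fit(n,x,y,rad,lo,hi):
    m=(D>0)&(np.hypot(C[...,0]*1000-x,C[...,1]*1000-y)<rad)&(C[...,2]>lo)&(C[...,2]<hi)
    P=C[m]*1000; rc=cv2.minAreaRect(P[:,:2].astype(np.float32)); print(n,len(P),np.median(P[:,2]).round(1),P[:,:2].mean(0).round(1),np.round(rc,1) if 0 else rc)
fit('cast',*[float(x) for x in np.mean([px(p,.11) for p in [(130,93),(188,152),(122,211),(66,152)]],0)],55,.1,.12)
fit('board',*[float(x) for x in np.mean([px(p,.014) for p in [(308,185),(397,83),(500,172),(412,276)]],0)],85,.009,.02)
fit('nest',*[float(x) for x in np.mean([px(p,.018) for p in [(503,278),(625,160),(704,238),(586,356)]],0)],83,.013,.024)
E
```

```text
cast [567.4  13. ] [[610.0, 12.0], [568.0, -31.0], [525.0, 15.0], [567.0, 56.0]] [60.2 62.7 58.9 61.9] [-134.8  133.3   44.4  -45.5]
board [ 564.7 -181.8] [[559.0, -107.0], [641.0, -175.0], [571.0, -257.0], [488.0, -189.0]] [106.7 107.6 106.9 108.4] [ -39.9 -130.6  140.5   49.3]
nest [ 503.7 -338.6] [[487.0, -260.0], [581.0, -355.0], [520.0, -416.0], [427.0, -324.0]] [133.4  86.6 130.6  88. ] [ -45.4 -134.6  135.2   47.2]
cast 488 110.8 [565.8  14.2] ((566.7359008789062, 15.351078033447266), (60.8482551574707, 65.5685806274414), 40.702423095703125)
board 1205 15.2 [ 562.9 -181.6] ((563.733154296875, -181.61508178710938), (110.2071304321289, 110.38031768798828), 50.767066955566406)
nest 285 19.0 [ 503.4 -340.3] ((503.52569580078125, -338.5881042480469), (88.39754486083984, 136.38084411621094), 45.17752456665039)
```

Units first: shifts go in shares of 62.5 mm and turns go in units of 0.05 rad. So 0.15 rad is 3.

```bash
cat >> h.py <<'E'
from scipy.spatial.transform import Rotation as Ro
def go(x,y,z,yaw):
    "rows needed (tool axes) to bring the grasp point to x,y,z mm; yaw deg; shift first, then turn"
    s=state(); R=Ro.from_euler('xyz',s['tool_rot']); g=np.array(s['ee_pos'])+R.apply([0,0,.147])
    print('grasp',g.round(4),'yaw',np.degrees(s['tool_rot'][2]).round(2))
    d=np.array([x,y,z])/1000-g; t=-(np.radians(yaw)-s['tool_rot'][2]); t=(t+np.pi)%(2*np.pi)-np.pi
    print('shift now',R.inv().apply(d).round(4),'turn',round(t,4))
    print('shift after turn',Ro.from_euler('xyz',[np.pi,0,np.radians(yaw)]).inv().apply(d).round(4))
E
```

Request:
move_tool([
  [0,0,0,3,1],
  [0,0,0,3,1],
  [0,0,0,3,1],
  [0,0,0,3,1],
  [0,0,0,3,1],
  [0,0,0,3,1],
  [0,0,0,3,1],
  [0,0,0,3,1],
], squeeze=40)

```text
t: 1.1
ee_pos: [0.2352, -0.5788, 0.4042]
tool_rot: [-3.141, 0.001, -0.819]
wrist_force: [-0.6, 0.2, 0.1]
grip_width: 0.997
gripper_force: 0.0
```

```bash
python3 - <<'E'
from h import *
C=np.load('pics/topc.npy');D=np.load('pics/top1.npy')
for n,u0,v0,lo,hi in (('bottle',174,100,.15,.21),('beaker',218,122,.05,.12)):
    v,u=np.indices(D.shape); m=(D>0)&(np.hypot(u-u0,v-v0)<22)&(C[...,2]>lo)&(C[...,2]<hi); P=C[m]; print(n,len(P),np.percentile(P,[5,50,95],axis=0).round(3).tolist())
go(567,15,240,-47)
E
```

```text
bottle 829 [[0.686, -0.046, 0.168], [0.717, -0.013, 0.196], [0.753, 0.022, 0.199]]
beaker 389 [[0.666, -0.143, 0.051], [0.711, -0.097, 0.081], [0.735, -0.057, 0.104]]
{'t': 1.1, 'joint_pos': [1.0251, 0.692, 0.1562, 1.5773, -0.129, 0.8834, -1.1617], 'ee_pos': [0.2352, -0.5788, 0.4042], 'tool_rot': [-3.1411, 0.001, -0.819], 'wrist_force': [-0.6261, 0.2102, 0.1368], 'grip_width': 0.9972, 'gripper_force': 0.0}
grasp [ 0.2352 -0.5787  0.2572] yaw -46.92
shift now [-0.207  -0.6478  0.0178] turn 0.0013
shift after turn [-0.2079 -0.6475  0.0172]
```

Converted, -0.055 m is -0.88, -0.053 m is -0.848.

Request:
move_tool([
  [-0.272,-0.8,0,0,1],
  [-0.272,-0.88,0,0,1],
  [-0.272,-0.88,0,0,1],
  [-0.272,-0.88,0,0,1],
  [-0.272,-0.88,0,0,1],
  [-0.272,-0.88,0,0,1],
  [-0.288,-0.88,0,0,1],
  [-0.288,-0.88,0,0,1],
  [-0.288,-0.88,0,0,1],
  [-0.272,-0.88,0,0,1],
  [-0.272,-0.848,0,0,1],
  [-0.272,-0.8,0,0,1],
])

```text
t: 2.6
ee_pos: [0.5649, 0.0183, 0.4044]
tool_rot: [3.141, 0.0, -0.813]
wrist_force: [0.8, -1.1, 0.1]
grip_width: 1.0
gripper_force: 0.0
```

Request:
move_tool([
  [0,0,0,0,1],
  [0,0,0,0,1],
])

```text
t: 2.85
ee_pos: [0.5638, 0.0157, 0.4044]
tool_rot: [3.14, 0.0, -0.815]
wrist_force: [-0.4, -0.8, 0.2]
grip_width: 1.0
gripper_force: 0.0
```

```bash
python3 - <<'E'
from h import *
go(567,15,80,-47)
p,d=snap('wrist','w1'); C=cloud('wrist',d); np.save('pics/w1c.npy',C)
m=(d>0)&(C[...,2]>.1)&(C[...,2]<.122)&(np.hypot(C[...,0]-.567,C[...,1]-.015)<.06)
P=C[m]*1000; print(len(P),np.median(P[:,2]),cv2.minAreaRect(P[:,:2].astype(np.float32)))
p,d=imaging.snapshot('side'); cv2.imwrite('pics/s2.png',p[...,::-1])
E
```

```text
{'t': 2.85, 'joint_pos': [-0.2629, 0.6204, 0.2577, 1.7673, -0.2103, 0.7822, -2.2866], 'ee_pos': [0.5638, 0.0157, 0.4044], 'tool_rot': [3.1399, 0.0001, -0.8146], 'wrist_force': [-0.408, -0.7946, 0.2196], 'grip_width': 1.0001, 'gripper_force': 0.0}
grasp [0.5637 0.0155 0.2574] yaw -46.67
shift now [ 0.0027 -0.0024  0.1773] turn 0.0057
shift after turn [ 0.0026 -0.0021  0.1774]
4238 110.14842903738068 ((568.32470703125, 15.247116088867188), (59.89832305908203, 65.9661636352539), 40.56597137451172)
```

View pics/w1.png

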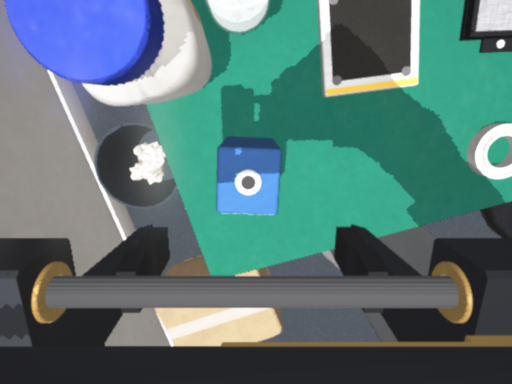

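The wrist view shows the casting's blue top at (217..280, 152..213), well between the fingers. Its +x side (up in the image) is plain blue, so the machined face is the one turned towards the robot.

```bash
python3 - <<'E'
from h import *
go(568,15.2,80,-49.3)
E
```

```text
{'t': 2.95, 'joint_pos': [-0.2613, 0.6198, 0.2583, 1.7677, -0.2105, 0.7822, -2.2867], 'ee_pos': [0.5637, 0.0145, 0.4047], 'tool_rot': [3.1401, -0.0002, -0.817], 'wrist_force': [-0.0603, -0.0829, 0.2722], 'grip_width': 1.0006, 'gripper_force': 0.0}
grasp [0.5635 0.0143 0.2577] yaw -46.81
shift now [ 0.0024 -0.0041  0.1776] turn 0.0434
shift after turn [ 0.0022 -0.004   0.1777]
```

Converted, 0.04 m is 0.64, 0.03 m is 0.48, 0.043 rad is 0.86.

Request:
move_tool([
  [0.032,-0.064,0,0.86,1],
  [0,0,0.64,0,1],
  [0,0,0.64,0,1],
  [0,0,0.64,0,1],
  [0,0,0.48,0,1],
  [0,0,0.32,0,1],
  [0,0,0.128,0,1],
  [0,0,0,0,1],
  [0,0,0,0,1],
])

```text
t: 4.08
ee_pos: [0.5691, 0.0174, 0.2276]
tool_rot: [-3.14, -0.001, -0.858]
wrist_force: [-0.6, 0.0, 1.1]
grip_width: 1.002
gripper_force: 0.0
```

```bash
python3 -c "
from h import *
go(568,15.2,80,-49.3)"
```

```text
{'t': 4.075, 'joint_pos': [-0.1991, 0.8897, 0.1515, 1.8705, -0.3038, 0.4018, -2.2511], 'ee_pos': [0.5691, 0.0174, 0.2276], 'tool_rot': [-3.1403, -0.0012, -0.8578], 'wrist_force': [-0.583, 0.0001, 1.0655], 'grip_width': 1.0019, 'gripper_force': 0.0}
grasp [0.5693 0.0174 0.0806] yaw -49.15
shift now [0.0008 0.0024 0.0006] turn 0.0026
shift after turn [0.0008 0.0024 0.0006]
```

Converted, 0.001 m is 0.016.

Request:
move_tool([
  [0,0.016,0,0,0.6],
  [0,0,0,0,0.5],
  [0,0,0,0,0.5],
  [0,0,0,0,0.4],
  [0,0,0,0,0.4],
  [0,0,0,0,0.4],
], squeeze=40)

```text
t: 4.82
ee_pos: [0.5677, 0.0167, 0.2269]
tool_rot: [3.141, 0.0, -0.857]
wrist_force: [-1.7, -1.2, 5.2]
grip_width: 0.673
gripper_force: 40.0
```

Request:
move_tool([
  [0,0,-0.16,0,0.4],
  [0,0,-0.48,0,0.4],
  [0,0,0,0,0.4],
  [0,0,0,0,0.4],
])

```text
t: 5.32
ee_pos: [0.5675, 0.0172, 0.2659]
tool_rot: [3.141, 0.001, -0.857]
wrist_force: [-0.3, 0.3, -4.8]
grip_width: 0.679
gripper_force: 40.0
```

```bash
python3 - <<'E'
from h import *
a=np.radians(-39.7); u=np.array([np.cos(a),np.sin(a)]); e=np.array([564.2,-181.7])-55*u; print('edge',e)
go(*(e-(32.5+25)*u),120,-39.7)
p,d=snap('side','s3')
E
```

```text
edge [ 521.88302447 -146.56777004]
{'t': 5.325, 'joint_pos': [-0.2157, 0.8264, 0.1799, 1.8624, -0.2902, 0.4792, -2.2615], 'ee_pos': [0.5675, 0.0172, 0.2659], 'tool_rot': [3.1409, 0.0009, -0.8568], 'wrist_force': [-0.2636, 0.2883, -4.8316], 'grip_width': 0.6788, 'gripper_force': 39.979}
grasp [0.5673 0.0173 0.1189] yaw -49.09
shift now [ 0.0373  0.151  -0.001 ] turn -0.1639
shift after turn [ 0.0122  0.1551 -0.0011]
```

Converted, 0.04 m is 0.64, 0.03 m is 0.48, -0.082 rad is -1.64.

Request:
move_tool([
  [0,0,0,-1.64,0.4],
  [0,0,0,-1.64,0.4],
  [0.016,0.24,0,0,0.4],
  [0.032,0.48,0,0,0.4],
  [0.048,0.64,0,0,0.4],
  [0.048,0.64,0,0,0.4],
  [0.032,0.32,0,0,0.4],
  [0.016,0.16,0,0,0.4],
  [0,0,0,0,0.4],
  [0,0,0,0,0.4],
])

```text
t: 6.62
ee_pos: [0.4787, -0.109, 0.2666]
tool_rot: [-3.141, -0.0, -0.692]
wrist_force: [-0.4, 0.3, -4.7]
grip_width: 0.678
gripper_force: 40.0
```

```bash
python3 - <<'E'
from h import *
go(*(477.6,-109.8),120,-39.7)
for n in('wrist','top'):
    p,d=snap(n,n+'4'); C=cloud(n,d); np.save(f'pics/{n}4c.npy',C)
    # casting top (z~.15) and board top
    for q,x,y,rad,lo,hi in (('cast',478,-110,55,.14,.165),('board',564,-182,85,.010,.019)):
        m=(d>0)&(np.hypot(C[...,0]*1000-x,C[...,1]*1000-y)<rad)&(C[...,2]>lo)&(C[...,2]<hi)
        P=C[m]*1000
        if len(P)>50: print(n,q,len(P),np.median(P[:,2]).round(1),cv2.minAreaRect(P[:,:2].astype(np.float32)))
E
```

```text
{'t': 6.625, 'joint_pos': [0.0872, 0.7608, 0.0703, 2.0873, -0.1685, 0.2979, -1.9633], 'ee_pos': [0.4787, -0.109, 0.2666], 'tool_rot': [-3.1405, -0.0003, -0.6919], 'wrist_force': [-0.4238, 0.3274, -4.6937], 'grip_width': 0.6781, 'gripper_force': 39.979}
grasp [ 0.4788 -0.1089  0.1196] yaw -39.64
shift now [-0.0004  0.0014 -0.0004] turn 0.001
shift after turn [-0.0004  0.0014 -0.0004]
wrist cast 18756 149.7 ((484.86065673828125, -113.54220581054688), (94.17575073242188, 54.07510757446289), 50.649959564208984)
wrist board 18818 14.2 ((555.6307983398438, -172.7860107421875), (110.42304992675781, 83.82827758789062), 50.551090240478516)
top cast 52 149.8 ((463.703857421875, -129.48863220214844), (19.95949935913086, 65.86530303955078), 60.91413497924805)
top board 1124 15.1 ((563.7451171875, -181.88229370117188), (109.8604507446289, 109.79922485351562), 50.271629333496094)
```

View pics/wrist4.png

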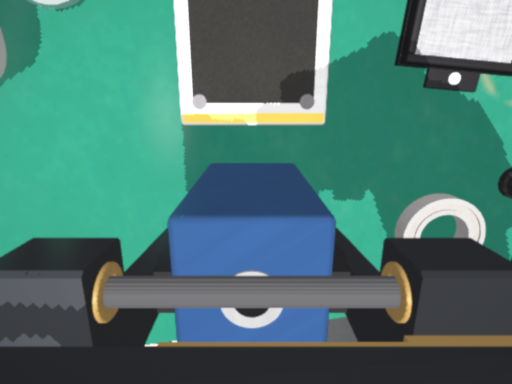

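The wrist view shows the held casting with its blue +x side towards the board. The +x top edge is at v≈214, the toe at v≈164 (u 212..293), and the board's yellow edge at v≈124 (u 181..326), so the lateral centring is good.

```bash
python3 - <<'E'
from h import *
C=np.load('pics/wrist4c.npy')*1000; D=np.load('pics/wrist4.npy')
def edge(us,lo,hi,v0,v1):
    Q=[]
    for u in us:
        c=C[v0:v1,u]; k=np.where((D[v0:v1,u]>0)&(c[:,2]>lo)&(c[:,2]<hi))[0]
        if len(k): Q.append(c[k[0] if lo>100 else k[-1]])
    Q=np.array(Q); s,i=np.polyfit(Q[:,1],Q[:,0],1); s2,i2=np.polyfit(Q[:,1],Q[:,0],1,w=(abs(Q[:,0]-s*Q[:,1]-i)<2)+1e-6)
    print('normal yaw',np.degrees(np.arctan2(-s2,1)).round(2),'ends',Q[0].round(1),Q[-1].round(1),'mid',Q.mean(0).round(1)); return Q
A=edge(range(185,322),146,154,150,240); B=edge(range(195,315),11,17,60,150)
a=np.radians(-39.6);u=np.array([np.cos(a),np.sin(a)]);n=np.array([-u[1],u[0]])
print('along x: cast edge',np.median(A[:,:2]@u),'board edge',np.median(B[:,:2]@u))
# lateral extents
for nm,lo,hi,v in(('cast',146,154,(225,260)),('board',11,17,(20,110))):
    c=C[v[0]:v[1],150:350].reshape(-1,3);c=c[(c[:,2]>lo)&(c[:,2]<hi)]; l=c[:,:2]@n; print(nm,np.percentile(l,[.5,99.5]).round(1))
E
```

```text
normal yaw -39.76 ends [ 520.2 -112.1  146.6] [ 489.5 -149.1  146.5] mid [ 504.8 -130.5  146.7]
normal yaw -39.69 ends [ 551.6 -112.4   12.5] [ 493.6 -182.3   12.2] mid [ 522.7 -147.3   13. ]
along x: cast edge 472.1700868746517 board edge 496.62452931951486
cast [192.7 251. ]
board [167.1 275. ]
```

Request:
move_tool([
  [0.16,0,0.16,0,0.4],
  [0.128,0.0128,0.208,0,0.4],
  [0,0,0.16,0,0.4],
  [0,0,0.048,0,0.4],
  [0,0,0,0,0.4],
  [0,0,0,0,0.4],
])

```text
t: 7.48
ee_pos: [0.4914, -0.122, 0.231]
tool_rot: [-3.141, -0.0, -0.693]
wrist_force: [-0.3, 0.2, -5.2]
grip_width: 0.677
gripper_force: 40.0
```

Request:
move_tool([
  [0.048,0,0,0,0.4],
  [0.032,0,0,0,0.4],
  [0,0,0,0,0.4],
])

```text
t: 7.85
ee_pos: [0.4954, -0.1254, 0.2309]
tool_rot: [-3.141, -0.001, -0.693]
wrist_force: [-0.2, -0.3, -4.0]
grip_width: 0.678
gripper_force: 40.0
```

Request:
move_tool([
  [0.016,0,0,0,0.4],
  [0.016,0,0,0,0.4],
  [0,0,0,0,0.4],
])

```text
t: 8.22
ee_pos: [0.4963, -0.1261, 0.2306]
tool_rot: [3.141, 0.002, -0.693]
wrist_force: [-2.0, 1.5, -3.9]
grip_width: 0.676
gripper_force: 40.0
```

```bash
python3 -c "
from h import *
go(477.6,-109.8,80,-39.7)"
```

```text
{'t': 8.225, 'joint_pos': [0.1247, 0.8419, 0.0569, 2.037, -0.1627, 0.2686, -1.9437], 'ee_pos': [0.4963, -0.1261, 0.2306], 'tool_rot': [3.1412, 0.0018, -0.6926], 'wrist_force': [-2.0058, 1.4807, -3.8972], 'grip_width': 0.676, 'gripper_force': 39.9788}
grasp [ 0.496  -0.126   0.0836] yaw -39.68
shift now [-0.0245 -0.0007  0.0037] turn 0.0003
shift after turn [-0.0245 -0.0007  0.0036]
```

Request:
move_tool([
  [0,0,0.032,0,0.4],
  [0,0,0.024,0,0.4],
  [0,0,0,0,0.4],
])

```text
t: 8.6
ee_pos: [0.4962, -0.1262, 0.227]
tool_rot: [3.141, 0.002, -0.693]
wrist_force: [-3.3, 3.3, -2.9]
grip_width: 0.68
gripper_force: 40.0
```

Request:
move_tool([
  [0,0,0.016,0,0.4],
  [0,0,0,0,0.4],
])

```text
t: 8.85
ee_pos: [0.4961, -0.1262, 0.2269]
tool_rot: [3.141, 0.001, -0.693]
wrist_force: [-5.5, 2.9, 6.8]
grip_width: 0.676
gripper_force: 40.0
```

Converted, -0.04 m is -0.64, -0.03 m is -0.48.

Request:
move_tool([
  [0,0,0,0,0.75],
  [0,0,0,0,0.85],
  [0,0,0,0,1],
  [0,0,0,0,1],
  [0,0,-0.16,0,1],
  [0,0,-0.48,0,1],
  [0,0,-0.64,0,1],
  [0,0,-0.48,0,1],
  [0,0,0,0,1],
])

```text
t: 9.98
ee_pos: [0.4974, -0.1268, 0.3387]
tool_rot: [-3.139, -0.005, -0.693]
wrist_force: [-0.6, 0.8, 0.1]
grip_width: 1.002
gripper_force: 0.0
```

Request:
move_tool([
  [-0.48,0,0,0,0.5],
  [-0.64,0,0,0,0],
  [-0.32,0,0,0,0],
  [0,0,0,0,0],
  [0,0,0,0,0],
  [0,0,0,0,0],
  [0,0,0,0,0],
])

```text
t: 10.85
ee_pos: [0.428, -0.0695, 0.3361]
tool_rot: [-3.142, -0.001, -0.694]
wrist_force: [0.8, -0.8, -0.8]
grip_width: 0.224
gripper_force: 0.0
```

```bash
python3 - <<'E'
from h import *
a=np.radians(-39.7);u=np.array([np.cos(a),np.sin(a)]);n=np.array([-u[1],u[0]])
p,d=snap('wrist','w5'); C=cloud('wrist',d)*1000
m=(d>0)&(C[...,2]>100)&(C[...,2]<116)&(np.hypot(C[...,0]-496,C[...,1]+126)<60); P=C[m]
print(len(P),np.median(P[:,2]),cv2.minAreaRect(P[:,:2].astype(np.float32)));q=P[:,:2]
print('u',np.percentile(q@u,[.5,99.5]),'n',np.percentile(q@n,[.5,99.5]))
s=state(); g=np.array(s['ee_pos'])[:2]*1000; print('tool u,n',g@u,g@n)
E
```

```text
9703 109.98858893795729 ((496.7464294433594, -126.48370361328125), (60.294063568115234, 65.58528137207031), 50.30944061279297)
u [430.34921759 495.15312709] n [190.4050557 249.3986344]
{'t': 10.9, 'joint_pos': [-0.0161, 0.584, 0.1094, 2.2024, -0.17, 0.3624, -2.0302], 'ee_pos': [0.4279, -0.0694, 0.3361], 'tool_rot': [-3.1415, -0.0005, -0.6938], 'wrist_force': [-0.0001, -0.5416, -0.2025], 'grip_width': 0.1821, 'gripper_force': 0.0}
tool u,n 373.53919751650284 219.89362304275653
```

View pics/w5.png

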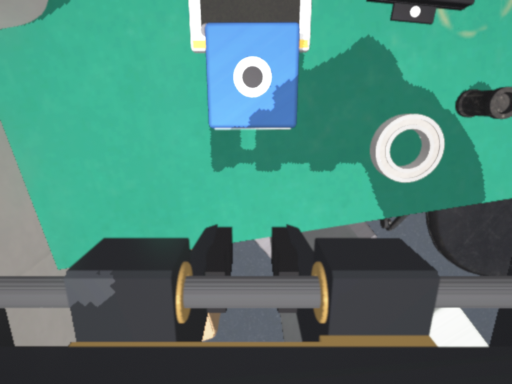

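The casting stands square against the middle of the board edge (u 205..300, v 25..128), with a bright strip of the machined face showing at its bottom edge, towards the robot. The fingers are clear of it.

Request:
move_tool([
  [0,0,0.48,0,0],
  [0.16,0,0.48,0,0],
  [0.16,0,0.32,0,0],
  [0.16,0,0.032,0,0],
  [0.16,0,0,0,0],
  [0,0,0,0,0],
  [0,0,0,0,0],
])

```text
t: 11.78
ee_pos: [0.4582, -0.0945, 0.2549]
tool_rot: [-3.141, -0.001, -0.693]
wrist_force: [0.6, -0.4, -0.1]
grip_width: 0.002
gripper_force: 0.0
```

Request:
move_tool([
  [0.032,0,0,0,0],
  [0.032,0,0,0,0],
  [0,0,0,0,0],
])

```text
t: 12.15
ee_pos: [0.4615, -0.0972, 0.2543]
tool_rot: [-3.142, -0.0, -0.693]
wrist_force: [0.1, 0.3, -0.3]
grip_width: 0.007
gripper_force: 0.0
```

Request:
move_tool([
  [0.032,0,0,0,0],
  [0.032,0,0,0,0],
  [0.016,0,0,0,0],
  [0,0,0,0,0],
])

```text
t: 12.65
ee_pos: [0.4639, -0.0993, 0.2541]
tool_rot: [3.141, 0.005, -0.692]
wrist_force: [-3.7, 4.1, 3.9]
grip_width: 0.007
gripper_force: 2.7
```

Request:
move_tool([
  [0.072,0,-0.0592,0,0],
  [0.0736,0,-0.0544,0,0],
  [0.0752,0,-0.0496,0,0],
  [0.08,0,-0.0448,0,0],
  [0.0816,0,-0.04,0,0],
  [0.0848,0,-0.0368,0,0],
  [0,0,0,0,0],
])

```text
t: 13.52
ee_pos: [0.4885, -0.1198, 0.2722]
tool_rot: [-3.141, -0.002, -0.694]
wrist_force: [-0.1, -0.3, 0.1]
grip_width: 0.007
gripper_force: 0.2
```

```bash
python3 - <<'E'
from h import *
p,d=snap('side','s6'); a=cv2.imread('pics/s6.png')[100:260,130:330]; cv2.imwrite('pics/s6c.png',cv2.resize(a,None,fx=3,fy=3))
state()
E
```

```text
{'t': 13.575, 'joint_pos': [0.1032, 0.7579, 0.0737, 2.0514, -0.1525, 0.3359, -1.9638], 'ee_pos': [0.4881, -0.1195, 0.272], 'tool_rot': [-3.1413, -0.0014, -0.6938], 'wrist_force': [-1.889, -0.7032, -0.7328], 'grip_width': 0.006, 'gripper_force': 0.1983}
```

View pics/s6c.png

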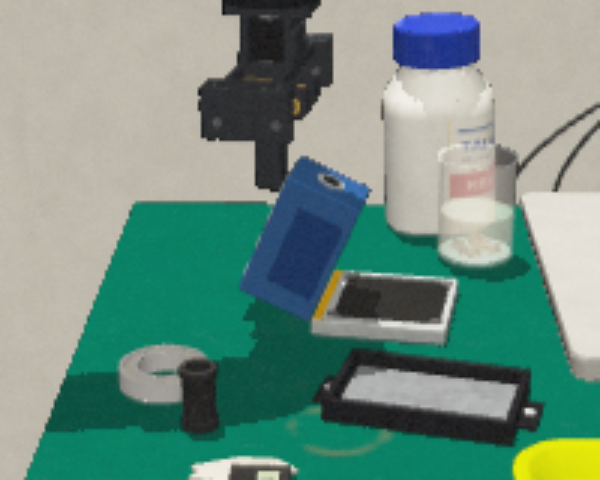

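The side view shows the casting leaning about 25° on the board edge with the finger behind its top, tipping as intended. I'll continue the arc.

Converted, 0.0055 m is 0.088, 0.0054 m is 0.0864.

Request:
move_tool([
  [0.0864,0,-0.0304,0,0],
  [0.088,0,-0.0256,0,0],
  [0.088,0,-0.0208,0,0],
  [0.088,0,-0.0144,0,0],
  [0.088,0,-0.0112,0,0],
  [0,0,0,0,0],
])

```text
t: 14.32
ee_pos: [0.5092, -0.137, 0.2785]
tool_rot: [-3.141, -0.001, -0.694]
wrist_force: [-0.0, 0.3, -0.3]
grip_width: 0.009
gripper_force: 0.0
```

```bash
python3 - <<'E'
from h import *
p,d=snap('side','s7'); a=cv2.imread('pics/s7.png')[100:260,130:330]; cv2.imwrite('pics/s7c.png',cv2.resize(a,None,fx=3,fy=3))
E
```

```text
(no output)
```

View pics/s7c.png

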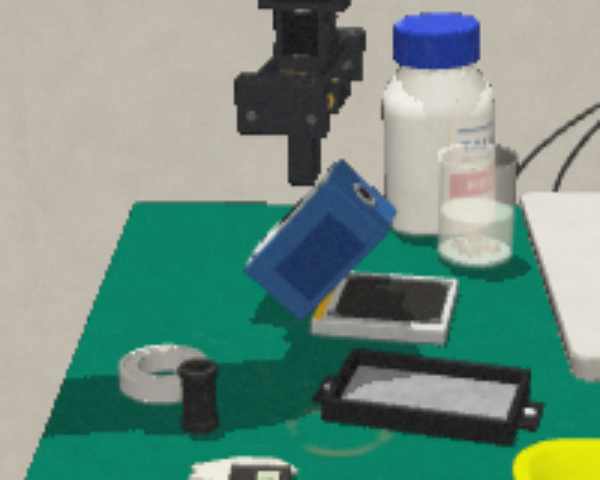

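The casting is past its balance point and falling clear of the finger. I'll back off and let it lie.

Request:
move_tool([
  [0,0,0,0,0],
  [0,0,0,0,0],
  [0,0,0,0,0],
  [0,0,0,0,0],
  [-0.16,0,-0.48,0,0.3],
  [-0.16,0,-0.8,0,1],
  [0,0,-0.32,0,1],
  [0,0,0,0,1],
  [0,0,0,0,1],
  [0,0,0,0,1],
  [0,0,0,0,1],
  [0,0,0,0,1],
])

```text
t: 15.88
ee_pos: [0.4933, -0.1238, 0.378]
tool_rot: [3.141, 0.001, -0.693]
wrist_force: [-0.2, -0.2, 0.3]
grip_width: 0.893
gripper_force: 0.0
```

```bash
python3 - <<'E'
from h import *
a=np.radians(-39.7);u=np.array([np.cos(a),np.sin(a)]);n=np.array([-u[1],u[0]])
for k in('wrist','top'):
  p,d=snap(k,k+'8'); C=cloud(k,d)*1000
  m=(d>0)&(C[...,2]>70)&(C[...,2]<90)&(np.hypot(C[...,0]-553,C[...,1]+173)<75); P=C[m];q=P[:,:2]
  if len(P)>40: print(k,len(P),np.median(P[:,2]),cv2.minAreaRect(q.astype(np.float32)),'u',np.percentile(q@u,[.5,99.5]),'n',np.percentile(q@n,[.5,99.5]))
e=np.array([521.9,-146.6]); c=e+41*u; print(c); go(*c,54,-39.7)
E
```

```text
wrist 8153 79.72712656106862 ((542.6060791015625, -164.20001220703125), (60.001861572265625, 109.29412841796875), 50.42597579956055) u [468.12218531 575.83481624] n [190.6867904  249.83407599]
top 560 80.7038982697399 ((540.4671630859375, -164.54876708984375), (60.608436584472656, 110.07498931884766), 50.18592834472656) u [466.70280137 575.11339166] n [188.51226483 247.6905346 ]
[ 553.44538176 -172.78948052]
{'t': 15.975, 'joint_pos': [0.074, 0.5811, 0.1289, 1.9519, -0.1223, 0.6162, -1.9822], 'ee_pos': [0.4934, -0.1238, 0.3782], 'tool_rot': [3.1414, 0.0002, -0.6933], 'wrist_force': [1.0588, -0.1588, -0.8147], 'grip_width': 0.9795, 'gripper_force': 0.0}
grasp [ 0.4933 -0.1238  0.2312] yaw -39.72
shift now [ 0.0776 -0.0008  0.1772] turn -0.0004
shift after turn [ 0.0776 -0.0007  0.1772]
```

View pics/wrist8.png

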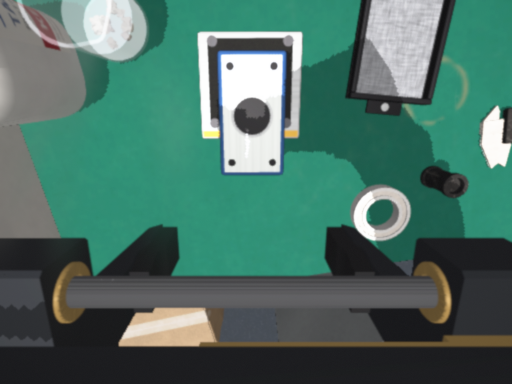

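The machined face (white with black bore, 220..284 × 52..175) is up. The casting lies flat on the board with its top at 80 mm, square, overhanging the front edge by about 28 mm, stable. It has been free for over a second; now I'll regrasp it.

```bash
python3 -c "
from h import *
go(542.3,-164.3,54,-39.6)"
```

```text
{'t': 15.975, 'joint_pos': [0.074, 0.5811, 0.1289, 1.9519, -0.1223, 0.6162, -1.9822], 'ee_pos': [0.4934, -0.1238, 0.3782], 'tool_rot': [3.1414, 0.0002, -0.6933], 'wrist_force': [1.0588, -0.1588, -0.8147], 'grip_width': 0.9795, 'gripper_force': 0.0}
grasp [ 0.4933 -0.1238  0.2312] yaw -39.72
shift now [ 0.0636 -0.0002  0.1772] turn -0.0021
shift after turn [0.0636 0.     0.1772]
```

Request:
move_tool([
  [0.32,0,0,0,1],
  [0.48,0,0.32,0,1],
  [0.208,0,0.48,0,1],
  [0,0,0.32,0,1],
  [0,0,0,0,1],
  [0,0,0,0,1],
])

```text
t: 16.73
ee_pos: [0.542, -0.164, 0.3091]
tool_rot: [-3.141, -0.001, -0.693]
wrist_force: [-0.2, 1.2, -0.8]
grip_width: 1.001
gripper_force: 0.0
```

```bash
python3 -c "
from h import *
go(542.3,-164.3,54,-39.6)"
```

```text
{'t': 16.725, 'joint_pos': [0.152, 0.7482, 0.1029, 1.8423, -0.1325, 0.5567, -1.9238], 'ee_pos': [0.542, -0.164, 0.3091], 'tool_rot': [-3.1412, -0.0009, -0.6931], 'wrist_force': [-0.2145, 1.1796, -0.798], 'grip_width': 1.0007, 'gripper_force': 0.0}
grasp [ 0.5422 -0.1641  0.1621] yaw -39.71
shift now [1.000e-04 2.000e-04 1.081e-01] turn -0.0019
shift after turn [2.000e-04 1.000e-04 1.081e-01]
```

Converted, 0.04 m is 0.64, 0.02 m is 0.32.

Request:
move_tool([
  [0,0,0.64,0,1],
  [0,0,0.64,0,1],
  [0,0,0.32,0,1],
  [0,0,0.128,0,1],
  [0,0,0,0,1],
  [0,0,0,0,1],
])

```text
t: 17.48
ee_pos: [0.5424, -0.1642, 0.2016]
tool_rot: [-3.141, -0.002, -0.693]
wrist_force: [0.9, -0.4, 0.4]
grip_width: 1.003
gripper_force: 0.0
```

Request:
move_tool([
  [0,0,0,0,0.6],
  [0,0,0,0,0.5],
  [0,0,0,0,0.4],
  [0,0,0,0,0.4],
  [0,0,0,0,0.4],
  [0,0,0,0,0.4],
], squeeze=40)

```text
t: 18.23
ee_pos: [0.5418, -0.1641, 0.2006]
tool_rot: [3.142, -0.0, -0.693]
wrist_force: [-0.1, 0.7, 4.3]
grip_width: 0.678
gripper_force: 40.0
```

Request:
move_tool([
  [0,0,-0.16,0,0.4],
  [0,0,-0.48,0,0.4],
  [0,0,-0.32,0,0.4],
  [0,0,0,0,0.4],
  [0,0,0,0,0.4],
])

```text
t: 18.85
ee_pos: [0.5414, -0.1637, 0.2596]
tool_rot: [3.141, 0.002, -0.693]
wrist_force: [-0.3, -0.2, -6.6]
grip_width: 0.681
gripper_force: 40.0
```

```bash
python3 -c "
from h import *
go(503.5,-339,114,-45)"
```

```text
{'t': 18.85, 'joint_pos': [0.1629, 0.8273, 0.0845, 1.8684, -0.1428, 0.4534, -1.9149], 'ee_pos': [0.5414, -0.1637, 0.2596], 'tool_rot': [3.141, 0.0016, -0.693], 'wrist_force': [-0.2781, -0.188, -6.5726], 'grip_width': 0.6806, 'gripper_force': 39.9975}
grasp [ 0.5411 -0.1636  0.1126] yaw -39.7
shift now [ 0.0831  0.159  -0.0014] turn 0.0924
shift after turn [ 0.0974  0.1506 -0.0014]
```

Converted, 0.04 m is 0.64, 0.03 m is 0.48, 0.046 rad is 0.92.

Request:
move_tool([
  [0.128,0.256,0,0,0.4],
  [0.256,0.48,0,0,0.4],
  [0.32,0.64,0,0,0.4],
  [0.32,0.64,0,0,0.4],
  [0.192,0.336,0,0,0.4],
  [0.112,0.192,0,0.92,0.4],
  [0,0,0,0.92,0.4],
  [0,0,0,0,0.4],
  [0,0,0,0,0.4],
])

```text
t: 19.98
ee_pos: [0.5048, -0.3377, 0.2603]
tool_rot: [-3.141, 0.001, -0.783]
wrist_force: [0.3, -0.6, -4.3]
grip_width: 0.677
gripper_force: 40.0
```

```bash
python3 - <<'E'
from h import *
go(503.5,-339,46,-45)
a=np.radians(-45);u=np.array([np.cos(a),np.sin(a)]);n=np.array([-u[1],u[0]])
for k in('wrist','top'):
  p,d=snap(k,k+'9'); C=cloud(k,d)*1000
  for q,lo,hi,rad in(('cast',130,150,75),('rim',13,24,85)):
    m=(d>0)&(C[...,2]>lo)&(C[...,2]<hi)&(np.hypot(C[...,0]-503,C[...,1]+339)<rad); P=C[m][:,:2]
    if len(P)>40: print(k,q,len(P),cv2.minAreaRect(P.astype(np.float32)),'u',np.percentile(P@u,[.5,99.5]),'n',np.percentile(P@n,[.5,99.5]))
print('nest target u,n',np.array([503.5,-339])@u,np.array([503.5,-339])@n)
E
```

```text
{'t': 19.975, 'joint_pos': [0.4758, 0.8615, 0.0683, 1.7387, -0.1019, 0.5455, -1.7459], 'ee_pos': [0.5048, -0.3377, 0.2603], 'tool_rot': [-3.1408, 0.0009, -0.7826], 'wrist_force': [0.2792, -0.6263, -4.2715], 'grip_width': 0.6767, 'gripper_force': 39.9975}
grasp [ 0.5047 -0.3375  0.1133] yaw -44.84
shift now [0.0002 0.002  0.0673] turn 0.0028
shift after turn [0.0002 0.0019 0.0673]
wrist cast 27431 ((516.0872802734375, -348.6397705078125), (93.68186950683594, 80.35054016113281), 43.4713020324707) u [574.40622027 650.73945778] n [ 74.93068127 162.09740649]
wrist rim 1411 ((546.1837768554688, -378.0799865722656), (90.06119537353516, 22.822166442871094), 45.039634704589844) u [642.92603079 664.98878337] n [ 74.11315656 163.42322763]
nest target u,n 595.7374631496663 116.31906550518703
```

View pics/wrist9.png

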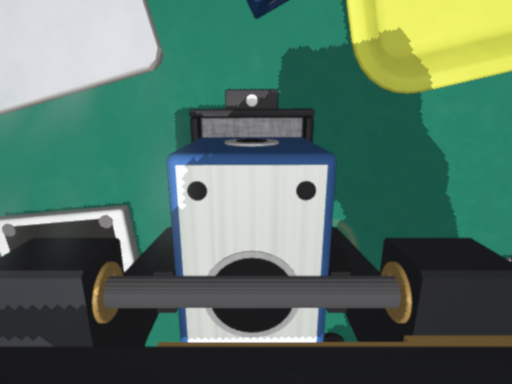

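The wrist view shows the casting (u 169..334) centred over the nest (u 190..313, middle 251 for both) with the machined face up. The far rim and lug are visible beyond it. I'll lower it.

Request:
move_tool([
  [0,0,0.24,0,0.4],
  [0,0,0.32,0.06,0.4],
  [0,0,0.24,0,0.4],
  [0,0,0.144,0,0.4],
  [0,0,0.08,0,0.4],
  [0,0,0,0,0.4],
  [0,0,0,0,0.4],
])

```text
t: 20.95
ee_pos: [0.5043, -0.3395, 0.1969]
tool_rot: [-3.141, -0.001, -0.788]
wrist_force: [0.1, -0.8, -5.0]
grip_width: 0.677
gripper_force: 40.0
```

Request:
move_tool([
  [0,0,0.032,0,0.4],
  [0,0,0.016,0,0.4],
  [0,0,0,0,0.4],
  [0,0,0,0,0.4],
])

```text
t: 21.45
ee_pos: [0.5041, -0.3394, 0.1935]
tool_rot: [3.142, -0.0, -0.788]
wrist_force: [0.3, -0.8, -5.3]
grip_width: 0.676
gripper_force: 40.0
```

Request:
move_tool([
  [0,0,0.016,0,0.4],
  [0,0,0,0,0.4],
  [0,0,0,0,0.4],
])

```text
t: 21.82
ee_pos: [0.5041, -0.3394, 0.1927]
tool_rot: [-3.142, -0.0, -0.788]
wrist_force: [-0.4, 1.0, -1.6]
grip_width: 0.679
gripper_force: 40.0
```

Request:
move_tool([
  [0,0,0.016,0,0.4],
  [0,0,0,0,0.4],
  [0,0,0,0,0.4],
])

```text
t: 22.2
ee_pos: [0.5041, -0.3394, 0.1926]
tool_rot: [-3.141, -0.001, -0.788]
wrist_force: [-2.0, 1.7, 7.5]
grip_width: 0.677
gripper_force: 40.0
```

Seated on the floor; release and rise.

Converted, -0.04 m is -0.64, -0.03 m is -0.48.

Request:
move_tool([
  [0,0,0,0,0.8],
  [0,0,0,0,0.95],
  [0,0,0,0,1],
  [0,0,0,0,1],
  [0,0,-0.16,0,1],
  [0,0,-0.48,0,1],
  [0,0,-0.64,0,1],
  [0,0,-0.64,0,1],
  [-0.48,0,-0.64,0,1],
  [-0.48,0,-0.32,0,1],
  [-0.32,0,0,0,1],
  [0,0,0,0,1],
])

```text
t: 23.7
ee_pos: [0.447, -0.2819, 0.3723]
tool_rot: [-3.141, 0.0, -0.787]
wrist_force: [0.1, -0.4, 0.5]
grip_width: 0.998
gripper_force: 0.0
```

```bash
python3 - <<'E'
from h import *
k='wrist'; p,d=snap(k,'w10'); C=cloud(k,d)*1000
for q,lo,hi,rad in(('cast',60,82,75),('rim',13,24,85)):
    m=(d>0)&(C[...,2]>lo)&(C[...,2]<hi)&(np.hypot(C[...,0]-503,C[...,1]+339)<rad); P=C[m]
    if len(P)>40: print(q,len(P),np.percentile(P[:,2],[5,50,95]),cv2.minAreaRect(P[:,:2].astype(np.float32)))
E
```

```text
cast 8465 [69.6553582  71.39384929 72.79270737] ((505.9294128417969, -340.33843994140625), (60.05794143676758, 109.03917694091797), 44.8362922668457)
rim 2182 [15.31410174 17.52182527 18.92800419] ((506.9065246582031, -338.86468505859375), (90.21247863769531, 138.19863891601562), 45.23845672607422)
```

View pics/w10.png

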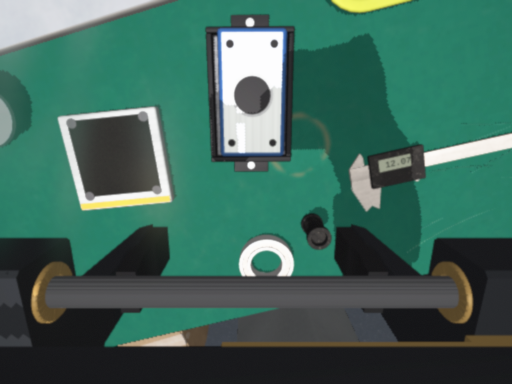

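The casting lies flat in the nest (217..287 × 28..157), machined face up, top at 71 mm as expected, inside the rim, with the robot clear and the bearing, sleeve and caliper undisturbed.

Request:
move_tool([
  [0,0,0,0,1],
  [0,0,0,0,1],
  [0,0,0,0,1],
  [0,0,0,0,1],
])

```text
t: 24.25
ee_pos: [0.4477, -0.2828, 0.3712]
tool_rot: [3.141, 0.0, -0.788]
wrist_force: [-0.5, 0.7, 0.5]
grip_width: 0.999
gripper_force: 0.0
```

```bash
python3 -c "
from workcell import r
print(r.finish_job())"
```

```text
the job is handed in; nothing more can be done
None
```

The casting was tipped over the board edge, lay free on the board for over a second overhanging the edge by about 28 mm rather than 14 mm, and now lies released and flat in the nest with its machined face up; the job was handed in at about 24 s.

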